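Nudge the mechanism cover onto its locating pins

TASK

The grey cast cover of the yellow switch-mechanism housing has been laid on out of place and is riding on top of its two locating pins and one rail. Nudge it gently sideways with the fingertips, without lifting or squeezing it, until both of its end holes drop over the pins and it lies flat between the rails, flush with them; then move clear. Leave the other things on the bench where they are.

Things in the scene. Friction and masses are not known exactly. Their poses are not given: they have to be found in the camera images.
- housing: Yellow sheet-steel mechanism housing on its back, open front up, bolted down. 184 mm along its x, 264 mm along y. Origin: centre of its underside, on the bench; x points away from the robot from near rail to far rail, y to its left end, z up. The cover belongs between the two rails, on two end flanges, over two steel pins that it hides at the start.
- rail_near (a point): Top middle of the near yellow rail, 95 mm above the bench, at housing x = -83 mm. The rail is 18 mm wide and runs the whole length along y; its twin, the far rail, is at x = +83 mm. Their inner faces are 148 mm apart.
- seat_left (a point): Point on the bare outer end of the left grey flange, at housing x = 0, y = +122 mm, 85 mm above the bench: the seat level. A flange lies at each end, |y| from 70 to 132 mm; the ends above the flanges are open, with no wall or stop. A short red line here on each flange (x = 0) points at its pin.
- cover: Loose flat grey cast cover, 140 mm (x) x 220 mm (y) x 10 mm thick, 0.5 to 0.9 kg. Origin: centre of its underside, axes as the housing's. At the start it lies level, underside 95 mm above the bench, on the pin tops and near rail: 17 to 30 mm too near the robot, up to 14 mm off endways, turned up to 0.12 rad. Seated: underside at 85 mm, 4 mm gap to each rail. A sideways push of 2 to 7 N slides it.
- collar (a point): Centre of the top of a fixed steel collar on the cover, 44 mm across, standing 16 mm above the cover's top face; on the cover at x = +18, y = -34 mm. Also on the cover: a slot 80 x 16 mm (long along x) at x = -2, y = +42 mm and a black window frame 40 x 30 mm, 4 mm high, at x = -42, y = -34 mm.
- hole_left (a point): Centre of the cover's left through hole (14.5 mm across, black ring round it), at the underside; on the cover at x = 0, y = +92 mm
- hole_right (a point): Centre of the cover's right through hole (14.5 mm across, black ring round it), at the underside; on the cover at x = 0, y = -92 mm
- pin_left (a point): Top of the left locating pin; on the housing at x = 0, y = +92 mm, 95 mm above the bench. The pin is 12 mm across and stands 10 mm above the seat; its upper 5 mm taper to 5 mm across, so the hole begins to drop when within about 4 mm of centre
- pin_right (a point): Top of the right locating pin, the same shape; on the housing at x = 0, y = -92 mm, 95 mm above the bench
- grease_jar: white jar with a red lid, 64 mm across, 75 mm tall, standing on the bench beside the housing's left end; origin at the centre of its underside; not to be disturbed
- padlock: red padlock lying flat, body 40 x 46 x 20 mm with a steel shackle, on the bench by the housing's right end; origin at the centre of the body's underside; not to be disturbed
- screwdriver: screwdriver about 200 mm long lying across the bench on the robot's side of the housing; origin under its middle; not to be disturbed
- fixings_tray: open blue plastic tray of screws, 90 x 130 x 28 mm, on the bench beyond the housing's right end; origin at the centre of its underside; not to be disturbed
- tester: yellow hand-held electrical tester lying face up, 185 x 86 x 38 mm, towards the right of the bench; origin at the centre of its underside; not to be disturbed
- operating_lever: switch operating lever lying on the bench to the left, dark steel rod about 320 mm long with a yellow ball; origin under its middle; not to be disturbed
- wrench: steel wrench 200 mm long lying on the bench at the far left; origin under its middle; not to be disturbed

How it is judged:
At the end, for the whole second after the job is handed in: Both holes of the cover are over their pins (each hole centre within 2.5 mm of its pin's axis), its underside at both holes is within 2 mm of the seat (less than 87 mm above the bench), it is level within 0.02 rad and at rest (z of each of hole_left, hole_right in the frame of housing below 0.087 m and horizontal distance between hole_left and pin_left below 0.0025 m and horizontal distance between hole_right and pin_right below 0.0025 m and angle between cover's own z axis and vertical below 0.02 rad and linear speed of cover below 0.01 m/s); the robot touches nothing.
It fails at once if the cover is lifted: any of its middle or holes more than 10 mm above where it lay at the start (height (world z) of any of cover, hole_left, hole_right above 0.105 m).
It fails at once if the cover is tipped by more than 0.12 rad (angle between cover's own z axis and vertical above 0.12 rad).
It fails at once if the cover is squeezed or forced: more than 30 N between fingers and cover (contact force between the fingers and cover above 30 N).
It fails at once if another thing on the bench is moved by more than 20 mm (distance of any of grease_jar, padlock, screwdriver, fixings_tray, tester, operating_lever, wrench from where it was at the start of the episode above 0.02 m).
It also fails if it takes over 64 s, if anything falls off the work surface, if the arm or the gripper's body presses on something with over 40 N, if the wrist force passes 120 N, or if a joint passes its speed limit or range.

ROBOT

A 6-joint arm with a two-finger parallel gripper is mounted at the origin on the work surface. World frame = base frame: x ahead of the robot, y to its left, z up, the work surface at z = 0. Lengths are in m, angles in rad, forces in N, time in s.
With the tool pointing down it reaches from about 0.275 to 0.75 m from the base axis. Payload 10.2 kg.
Tool frame: the origin (TCP) lies on the centre line of the jaws, within the pads' length; the fingertips stand finger_overhang ahead of it and the grasp point (between the pads) lies 5 mm behind it (finger_overhang is the distance from the TCP to the fingertips, in m); z points along the fingers, y is the direction in which the jaws open and shut (so a half turn about z gives the same grasp; the last joint's range is limited). The gripper opens to 88 mm and grips with 3 to 60 N. Pads are 18 mm wide; open, the fingers measure 123 mm over their backs; the gripper's body (75 mm by 187 mm) begins 45 mm behind the grasp point.
Start: joints at [1.007, 0.313, 1.498, -0, 1.331, -0.223], TCP at [0.175, 0.495, 0.253] pointing down, gripper open.
Joint ranges: [-2.94, 2.94], [-0.97, 2.17], [0.19, 2.56], [-1.23, 4.37], [0.02, 3.11], [-2.88, 2.88]. Speed limits (rad/s): [2.39, 2.39, 3.01, 3.14, 3.14, 3.14].

INTERFACE

Orientations are given as a unit quaternion [w, x, y, z].
In Python, from rig import reach, move_l, move_j, command_gripper, sleep, inverse_kinematics, capture, IKError, sign_off, get_time_s, get_joints, get_joint_vel, get_joint_efforts, get_tool_pos, get_orientation, get_force, get_moment, get_gripper_width, finger_overhang gives the robot as it stands. The module is installed in compiled form; this text tells all that it offers. Calls block until the motion is done:
- reach(position, orientation): joint-space move of the TCP to a pose.
- move_l(position, frame=None, v=0.15, stop_force=None): straight line of the TCP; frame=None keeps the orientation; v is the mean speed in m/s. With stop_force (N) it stops when the force on the tool has changed by that much, and returns True; else False.
- move_j(angles): joint-space move.
- command_gripper(opening, grip_force=None): finger opening in m; grip_force is the grip in N (None keeps the last); returns when the fingers have stopped.
- sleep(seconds).
- inverse_kinematics(position, orientation): joint angles nearest the present ones, or None.
- capture(name): name is "scene" or "side" or "wrist"; returns a dict with "pixels" (400x640x3 uint8, red, green, blue), "vertical_fov" (degrees; the focal length in pixels is half the picture's height over the tangent of half this angle, whatever the lens; pixels are square), "cx", "cy" (the principal point, pixels), "rvec" (rotation vector, rad) and "tvec" (3), from world to camera coordinates, as OpenCV has them. Camera axes: x right, y down, z forward; pixel columns grow to the right and rows downward; lengths in m; the calibration is good to about 2 mm. A picture is of the moment at which its call begins. There is no depth.
A pose or a line that the arm cannot do raises IKError and nothing moves.
- sign_off(): hands the job in, once; it reports no verdict.
Readings, each from a call of its own:
- get_time_s(): time.
- get_joints(): joint angles.
- get_joint_vel(): joint speeds.
- get_joint_efforts(): joint torques, N m.
- get_tool_pos(): TCP position.
- get_orientation(): TCP orientation.
- get_force(): force on the tool from outside, world axes, zero at the start.
- get_moment(): the same for the moment, N m.
- get_gripper_width(): finger opening in m.
Only numpy, scipy, OpenCV 4.12 (cv2) and the standard library are available. Lean on these libraries where they do the work, as an engineer would, in place of code of your own. Each camera call takes 0.05 s, during which the arm holds its last target.

## Working session

There is one attempt and no reset: what is moved stays moved. The work goes in short steps, each a Python script; the robot and the scene stay as the last script left them, time stands still between calls to the robot, and variables do not carry over. Pictures are saved under pics/ and viewed, and the job is handed in when it is done.

```bash
mkdir -p pics
cat > h.py <<'E'
from rig import *
import numpy as np, cv2
def cam(n,save=None):
    c=capture(n); 
    if save: cv2.imwrite('pics/'+save,c['pixels'][:,:,::-1])
    f=200/np.tan(np.radians(c['vertical_fov'])/2)
    c['K']=np.array([[f,0,c['cx']],[0,f,c['cy']],[0,0,1.]])
    c['R']=cv2.Rodrigues(np.array(c['rvec'],float))[0]; c['t']=np.array(c['tvec'],float)
    return c
def ray(c,uv,z):
    d=c['R'].T@np.linalg.inv(c['K'])@np.array([uv[0],uv[1],1.]); o=-c['R'].T@c['t']
    return o+d*(z-o[2])/d[2]
def proj(c,P):
    p=cv2.projectPoints(np.atleast_2d(np.array(P,float)),np.array(c['rvec'],float),c['t'],c['K'],None)[0]
    return p[:,0]
E
python3 - <<'E'
from h import *
print(get_time_s(),get_tool_pos(),get_orientation(),finger_overhang,get_gripper_width(),get_force())
for n in ['scene','side','wrist']:
    c=cam(n,n+'0.png'); print(n,c['K'][0,0],c['cx'],c['cy'],-c['R'].T@c['t'],[k for k in c])
E
```

```text
0.0 [0.17536721 0.49459842 0.25217495] [-2.38593126e-04  1.69578924e-01  9.85516403e-01 -5.93122920e-04] 0.014 0.0878334994235961 [ 0.14841349  0.55274899 -0.0519742 ]
scene 507.0763567792217 321.3821127633394 201.70267666705956 [1.31898255 0.93128136 1.0178749 ] ['pixels', 'vertical_fov', 'cx', 'cy', 'rvec', 'tvec', 'K', 'R', 't']
side 413.9577048688442 316.16871217429434 189.97172144232698 [0.37818828 1.03746518 1.40397835] ['pixels', 'vertical_fov', 'cx', 'cy', 'rvec', 'tvec', 'K', 'R', 't']
wrist 360.2221545921075 321.43192640421785 203.7059868670998 [0.10148365 0.51991372 0.38474575] ['pixels', 'vertical_fov', 'cx', 'cy', 'rvec', 'tvec', 'K', 'R', 't']
```

View pics/scene0.png

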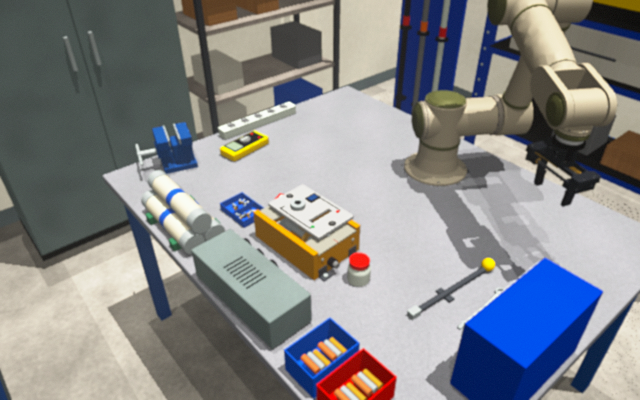

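View pics/side0.png

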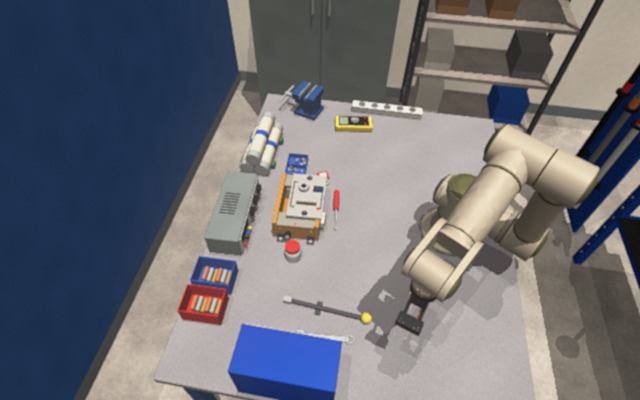

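View pics/wrist0.png

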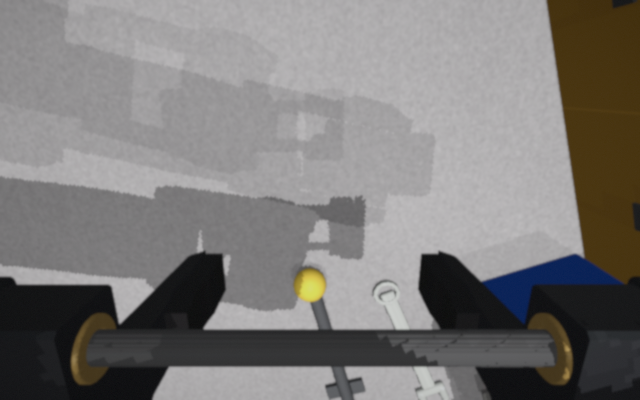

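Run:
```python
from h import *
c=cam('side');print('near',ray(c,(300,208),.1))
for uv in [(326,178),(277,176),(274,238),(322,238)]: print(ray(c,uv,.095))
print('jar',ray(c,(292,244),.075),'sd',ray(c,(337,192),.01),ray(c,(335,228),.01),'padlock',ray(c,(323,176),.02),'tray',ray(c,(298,163),.02))
w=cam('wrist');print(w['R'].T[:,2],w['R'].T[:,0])
cv2.imwrite('pics/s0.png',cv2.resize(c['pixels'][130:280,220:390,::-1],None,fx=4.5,fy=4,interpolation=cv2.INTER_CUBIC))
```

```text
near [0.60067523 0.06868791 0.1       ]
[ 0.52463206 -0.11018681  0.095     ]
[ 0.73041956 -0.08460354  0.095     ]
[0.66988316 0.22067684 0.095     ]
[0.49270096 0.18910195 0.095     ]
jar [0.60136706 0.22242859 0.075     ] sd [ 0.47417769 -0.11269311  0.01      ] [0.45582165 0.07703278 0.01      ] padlock [ 0.54810274 -0.18535915  0.02      ] tray [ 0.67407205 -0.24398715  0.02      ]
[ 0.28299659 -0.10290334 -0.95358473] [ 0.33561547  0.94199684 -0.00205183]
```

View pics/s0.png

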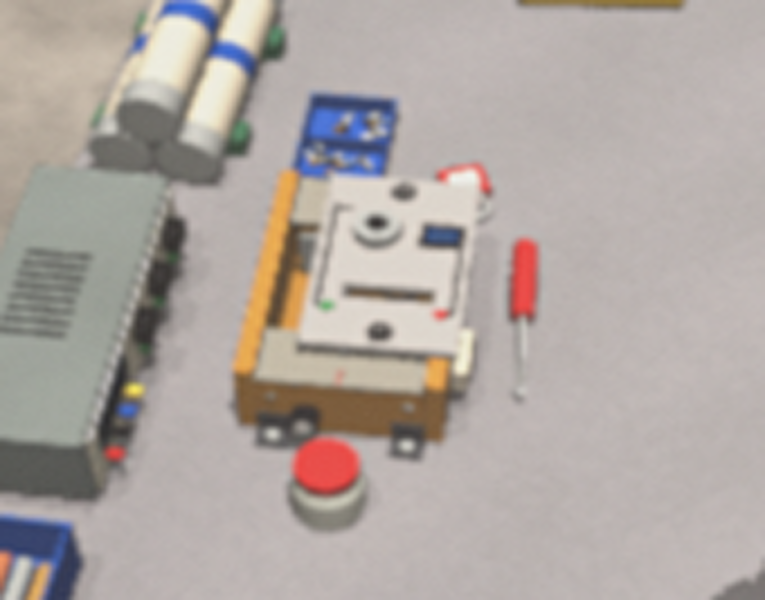

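```bash
cat >> h.py <<'E'
def Q(psi): return [0,-np.sin(psi/2),np.cos(psi/2),0]
E
python3 - <<'E'
from h import *
for p in [(.68,.07,.33),(.66,.065,.33),(.64,.06,.33)]:
    if inverse_kinematics(p,Q(.15)) is not None:
        reach(p,Q(.15)); break
print(p,get_time_s(),get_tool_pos(),get_force())
c=cam('wrist','w1.png');cam('side','s1.png')
cv2.imwrite('pics/w1b.png',cv2.resize(c['pixels'][:,:,::-1],(800,500),interpolation=cv2.INTER_CUBIC))
E
```

```text
(0.68, 0.07, 0.33) 2.6167 [0.67980513 0.07091605 0.33009333] [-0.04103129  0.25500955 -0.99209349]
```

View pics/w1b.png

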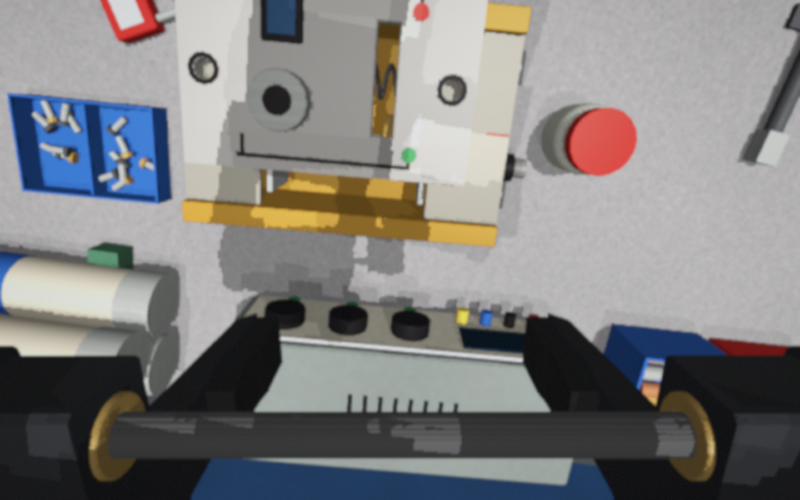

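Run:
```python
from h import *
move_l((.60,.055,.345),v=.2)
print(get_time_s(),get_tool_pos())
c=cam('wrist','w2.png')
cv2.imwrite('pics/w2b.png',cv2.resize(c['pixels'][:,:,::-1],(800,500),interpolation=cv2.INTER_CUBIC))
np.save('w2.npy',dict(K=c['K'],R=c['R'],t=c['t'],rvec=c['rvec']),allow_pickle=True)
```

```text
3.2833 [0.60039596 0.05520074 0.34511471]
```

View pics/w2b.png

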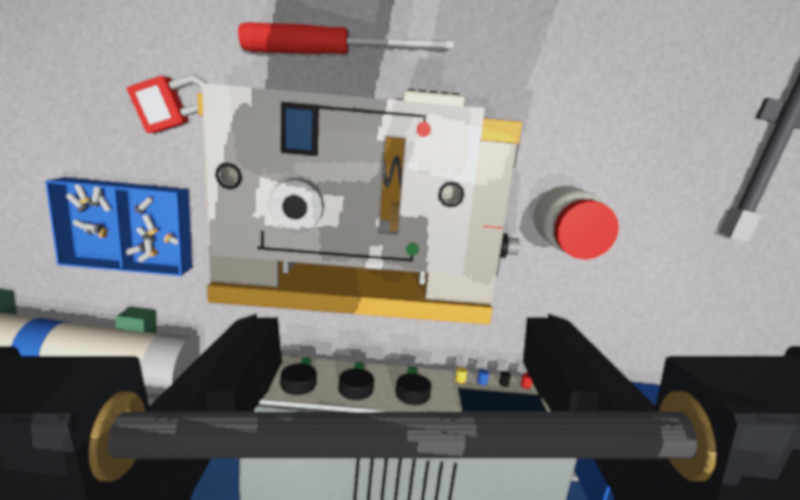

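Run:
```python
import cv2
i=cv2.imread('pics/w2.png')
cv2.imwrite('pics/a.png',cv2.resize(i[60:160,150:290],None,fx=5.6,fy=5.6,interpolation=cv2.INTER_CUBIC))
cv2.imwrite('pics/b.png',cv2.resize(i[60:160,290:430],None,fx=5.6,fy=5.6,interpolation=cv2.INTER_CUBIC))
cv2.imwrite('pics/c.png',cv2.resize(i[170:265,155:410],None,fx=3.1,fy=3.1,interpolation=cv2.INTER_CUBIC))
```

```text
(no output)
```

View pics/a.png

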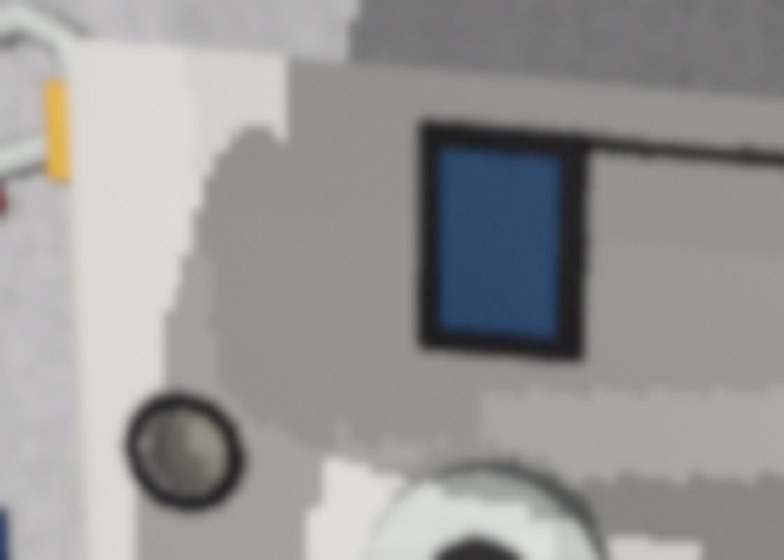

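View pics/b.png

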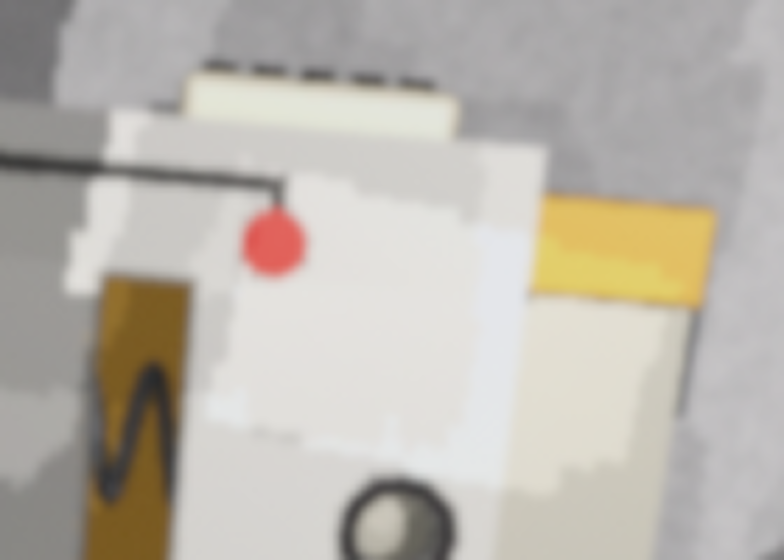

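View pics/c.png

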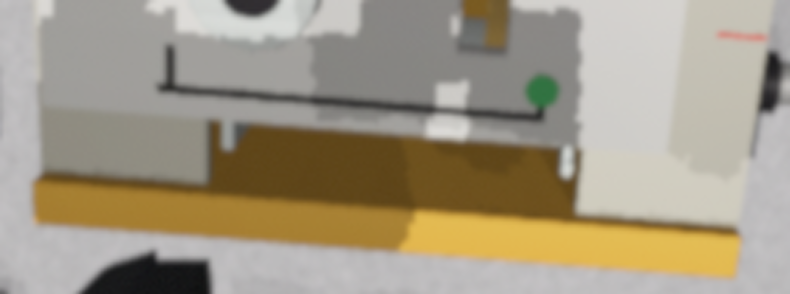

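```bash
cat > fit.py <<'E'
from h import *
from scipy.optimize import least_squares
def px(s,off,u): return (np.array(u,float)+.5)/s-.5+np.array(off)
def fit(c,pts,x0=(.6,.05,.12)):
    L=np.array([p[0] for p in pts]);U=np.array([p[1] for p in pts])
    def W(q): 
        C,S=np.cos(q[2]),np.sin(q[2])
        return np.c_[q[0]+C*L[:,0]-S*L[:,1],q[1]+S*L[:,0]+C*L[:,1],L[:,2]]
    r=least_squares(lambda q:(proj(c,W(q))-U).ravel(),x0,x_scale=[.01,.01,.01],loss='soft_l1')
    return r.x,np.abs(proj(c,W(r.x))-U).round(2)
def rel(h,c):
    C,S=np.cos(h[2]),np.sin(h[2]); d=c[:2]-h[:2]
    return np.array([C*d[0]+S*d[1],-S*d[0]+C*d[1],c[2]-h[2]])
E
python3 - <<'E'
from fit import *
c=np.load('w2.npy',allow_pickle=True).item()
A=lambda *u:px(5.6,(150,60),u);B=lambda *u:px(5.6,(290,60),u);Cc=lambda *u:px(3.1,(155,170),u)
H=[((-.092,.132,.095),B(717,210)),((-.074,.132,.095),B(702,308)),((.092,.132,.095),Cc(737,277)),((.074,.132,.095),Cc(740,230)),
((.092,-.132,.095),Cc(34,222)),((.074,-.132,.095),Cc(36,178)),((-.092,-.132,.095),A(45,80)),((-.074,-.132,.095),A(49,182)),((0,.122,.085),Cc(742,37))]
V=[((0,-.092,.105),A(186,450)),((0,.092,.105),B(397,532)),((-.07,-.11,.105),A(72,38)),((-.07,.11,.105),B(547,147))]
h,rh=fit(c,H);v,rv=fit(c,V);print(h,rh.tolist());print(v,rv.tolist());print('rel',rel(h,v))
np.save('hv.npy',np.array([h,v]))
E
```

```text
[0.61473674 0.01496292 0.06388851] [[0.85, 0.59], [0.64, 0.02], [0.06, 0.77], [1.33, 1.87], [0.19, 0.88], [1.55, 0.56], [0.54, 0.71], [0.33, 0.14], [0.26, 0.69]]
[5.86501340e-01 5.21079995e-04 6.59711108e-02] [[0.12, 0.2], [0.41, 0.28], [0.61, 0.32], [0.05, 0.04]]
rel [-0.02909983 -0.01260969  0.0020826 ]
```

```bash
cat >> fit.py <<'E'
h0,v0=np.load('hv.npy')
def hw(x,y,z,h=h0):
    C,S=np.cos(h[2]),np.sin(h[2]); return np.array([h[0]+C*x-S*y,h[1]+S*x+C*y,z])
def hx(p,h=h0):
    return rel(h,np.array([p[0],p[1],0]))[:2]
E
python3 - <<'E'
from fit import *
q=Q(h0[2]+np.pi/2)
p=hw(-.029,-.155,.18)
j=inverse_kinematics(p,q);j2=inverse_kinematics(p,Q(h0[2]-np.pi/2));print(j,j2)
reach(p,q)
move_l(hw(-.029,-.155,.112),v=.1)
print(get_time_s(),get_tool_pos(),hw(-.029,-.155,.112),get_force())
c=cam('wrist','w3.png');cam('side','s3.png')
E
```

```text
[-4.24437297e-01  5.63653989e-01  1.31722440e+00 -4.44089210e-16
  1.26071426e+00  2.65326685e+00] [-4.24437297e-01  5.63653989e-01  1.31722440e+00 -4.44089210e-16
  1.26071426e+00 -4.88325803e-01]
7.8833 [ 0.59601987 -0.14170363  0.11264077] [ 0.59569189 -0.14157236  0.112     ] [1.12651013 0.31422721 1.08703196]
```

View pics/w3.png

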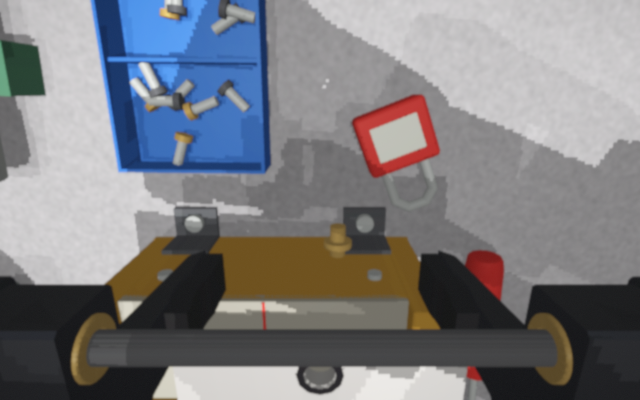

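Run:
```python
from fit import *
f0=get_force()
r=move_l(hw(-.029,-.140,.112),v=.03); print(get_force()-f0)
for y in np.arange(-.138,-.1215,.002):
    move_l(hw(-.029,y,.112),v=.02); p=get_tool_pos(); print(round(y,4),hx(p).round(4),p[2].round(4),(np.array(get_force())-f0).round(1))
print(get_time_s())
```

```text
[-1.12374842  1.20562977  0.67035586]
-0.138 [-0.029 -0.138] 0.112 [-0.5 -0.2 -0.4]
-0.136 [-0.029  -0.1359] 0.112 [ 0.3  0.6 -0.7]
-0.134 [-0.029  -0.1339] 0.112 [ 0.1  0.8 -2. ]
-0.132 [-0.029 -0.132] 0.112 [-0.4 -0.  -1.5]
-0.13 [-0.029  -0.1301] 0.112 [ 0.2 -2.3 -0.2]
-0.128 [-0.029  -0.1279] 0.112 [-0.4 -2.6 -0.3]
-0.126 [-0.029  -0.1258] 0.112 [ 0.4 -2.4 -0.5]
-0.124 [-0.029  -0.1238] 0.112 [-0.3 -1.5 -0.9]
-0.122 [-0.029  -0.1218] 0.112 [ 0.3 -2.5 -0. ]
10.8833
```

Run:
```python
from fit import *
move_l(hw(-.029,-.119,.112),v=.02); print(hx(get_tool_pos()),get_force())
move_l(hw(-.029,-.135,.112),v=.05); print(get_force())
move_l(hw(-.029,-.140,.20),v=.2)
reach(hw(-.015,0.035,.345),Q(h0[2]))
print(get_time_s(),get_tool_pos())
c=cam('wrist','w4.png')
np.save('w4.npy',dict(K=c['K'],R=c['R'],t=c['t'],rvec=c['rvec']),allow_pickle=True)
i=cv2.imread('pics/w4.png')
cv2.imwrite('pics/w4b.png',cv2.resize(i[40:240,150:420],None,fx=2.95,fy=2.95,interpolation=cv2.INTER_CUBIC))
```

```text
[-0.02902687 -0.11870191] [ 0.43338738 -2.19236101  0.22774862]
[-0.45435599  0.42180502  0.28196865]
15.9083 [0.59752853 0.04886103 0.3449128 ]
```

View pics/w4b.png

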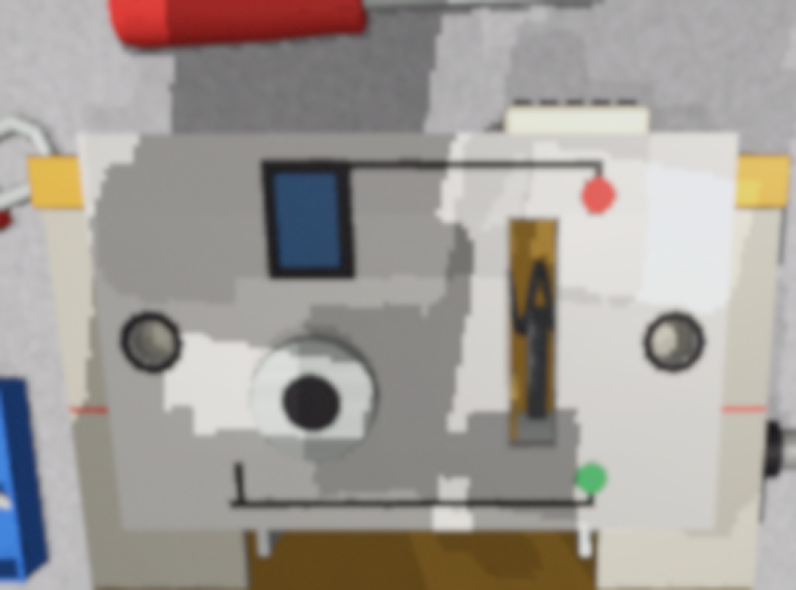

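Run:
```python
import cv2
i=cv2.imread('pics/w4.png')
cv2.imwrite('pics/w4c.png',cv2.resize(i[205:285,150:420],None,fx=2.95,fy=2.95,interpolation=cv2.INTER_CUBIC))
```

```text
(no output)
```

View pics/w4c.png

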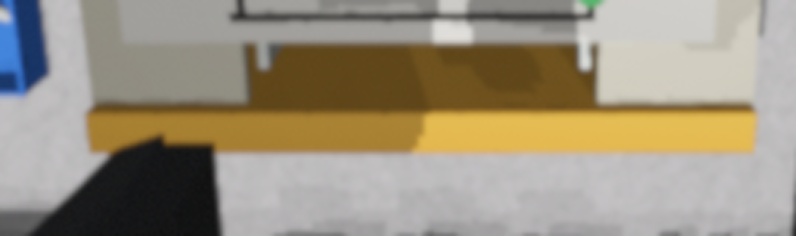

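Run:
```python
from fit import *
c=np.load('w4.npy',allow_pickle=True).item()
A=lambda *u:px(2.95,(150,40),u);D=lambda *u:px(2.95,(150,205),u)
H=[((-.092,.132,.095),A(789,156)),((-.074,.132,.095),A(787,207)),((.092,.132,.095),D(754,151)),((.074,.132,.095),D(756,109)),
((.092,-.132,.095),D(90,151)),((.074,-.132,.095),D(88,108)),((-.092,-.132,.095),A(28,156)),((-.074,-.132,.095),A(33,208)),((0,.122,.085),A(744,409)),((0,-.122,.085),A(88,410))]
V=[((0,-.092,.105),A(151,342)),((0,.092,.105),A(674,342)),((-.07,-.11,.105),A(79,132)),((-.07,.11,.105),A(740,132)),((.07,-.11,.105),A(122,529)),((.07,.11,.105),A(716,528))]
h,rh=fit(c,H);v,rv=fit(c,V);print(h,rh.tolist());print(v,rv.tolist());print('rel',rel(h,v),h-h0)
np.save('hv2.npy',np.array([h,v]))
```

```text
[0.61474285 0.01475862 0.06323226] [[1.23, 0.95], [0.51, 0.1], [0.51, 0.86], [0.92, 0.89], [0.51, 1.03], [1.7, 1.4], [1.18, 0.64], [0.47, 0.05], [1.34, 0.46], [2.64, 0.59]]
[0.58594743 0.01390361 0.06197016] [[0.67, 0.19], [0.27, 0.15], [0.38, 0.13], [0.36, 0.16], [0.49, 0.25], [0.62, 0.15]]
rel [-0.0287919   0.00096629 -0.0012621 ] [ 6.10993947e-06 -2.04301984e-04 -6.56247018e-04]
```

Run:
```python
from fit import *
Y=-.03
reach(hw(-.125,Y,.18),Q(h0[2])); move_l(hw(-.125,Y,.112),v=.1)
f0=np.array(get_force()); print(get_time_s(),get_tool_pos()[2])
move_l(hw(-.110,Y,.112),v=.03)
for x in list(np.arange(-.107,-.086,.003))+list(np.arange(-.085,-.0825,.001)):
    move_l(hw(x,Y,.112),v=.02); p=get_tool_pos(); print(round(x,4),hx(p).round(4),p[2].round(4),(np.array(get_force())-f0).round(1))
print(get_time_s())
cam('wrist','w5.png');cam('side','s5.png')
s=cv2.imread('pics/s5.png');cv2.imwrite('pics/s5b.png',cv2.resize(s[150:260,240:380],None,fx=5.4,fy=5.4,interpolation=cv2.INTER_CUBIC))
```

```text
17.6333 0.1125956034460439
-0.107 [-0.1074 -0.0299] 0.1119 [-3.9  0.5  1.8]
-0.104 [-0.1044 -0.0299] 0.1119 [-5.8 -0.9  1. ]
-0.101 [-0.1012 -0.0299] 0.1119 [-5.3  0.4 -0.1]
-0.098 [-0.098  -0.0299] 0.1119 [-4.7 -0.  -0.4]
-0.095 [-0.0949 -0.03  ] 0.1119 [-4.2 -0.7 -0.7]
-0.092 [-0.0919 -0.0301] 0.112 [-2.7 -0.4 -1.2]
-0.089 [-0.0889 -0.03  ] 0.112 [-3.4 -1.4 -0.6]
-0.086 [-0.0858 -0.03  ] 0.112 [-3.2 -0.7 -0.9]
-0.085 [-0.0849 -0.03  ] 0.112 [-3.7  0.5 -0.9]
-0.084 [-0.0833 -0.0301] 0.1123 [-1.   1.5  0.1]
-0.083 [-0.0828 -0.03  ] 0.1121 [-0.8 -0.6 -0.6]
21.4333
```

View pics/w5.png

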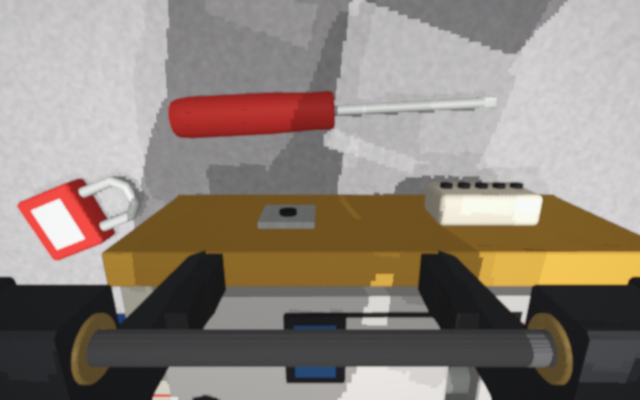

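View pics/s5b.png

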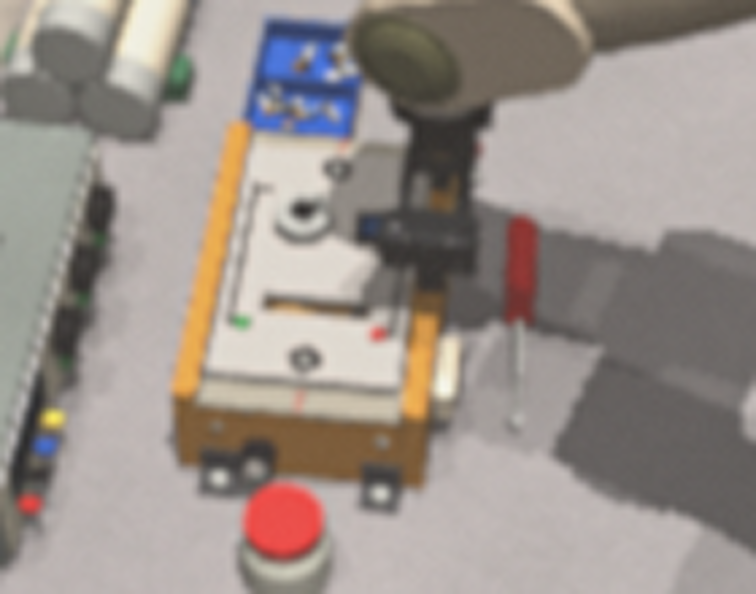

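The push force fell from 3.7 N to about 0 at x = −83 mm, and the cover seems to have dropped in. I'll back off and check.

Run:
```python
from fit import *
Y=-.03
move_l(hw(-.084,Y,.2),v=.1)
reach(hw(-.015,0.0,.345),Q(h0[2]))
print(get_time_s(),get_tool_pos(),get_force())
c=cam('wrist','w6.png')
np.save('w6.npy',dict(K=c['K'],R=c['R'],t=c['t'],rvec=c['rvec']),allow_pickle=True)
i=cv2.imread('pics/w6.png')
cv2.imwrite('pics/w6b.png',cv2.resize(i[80:280,180:450],None,fx=2.95,fy=2.95,interpolation=cv2.INTER_CUBIC))
```

```text
23.2583 [0.59935922 0.01384208 0.34303229] [ 0.21736845 -0.43552188 -0.38023198]
```

View pics/w6b.png

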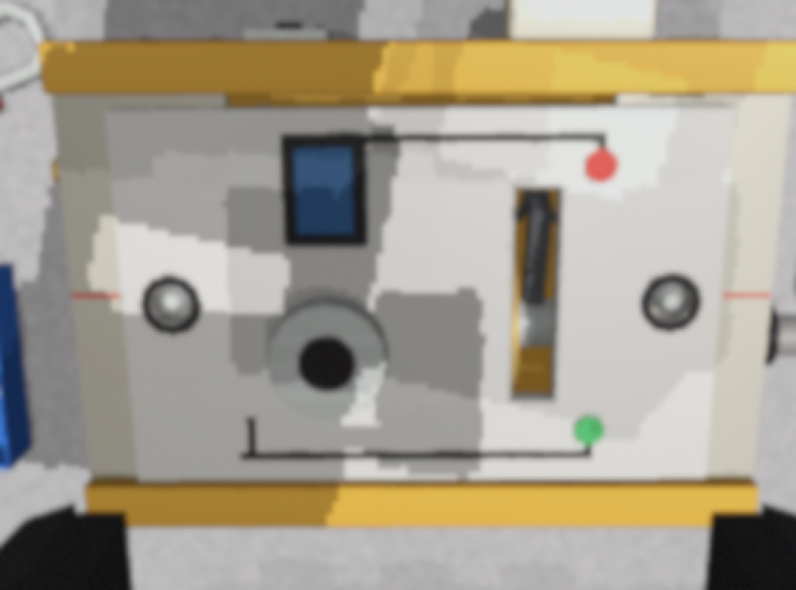

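Run:
```python
from fit import *
c=np.load('w6.npy',allow_pickle=True).item()
A=lambda *u:px(2.95,(180,80),u)
L=np.array([(0,-.092),(0,.092),(-.07,-.11),(-.07,.11),(.07,-.11),(.07,.11)])
U=np.array([A(171,305),A(671,301),A(106,104),A(735,104),A(137,481),A(714,480)])
def W(q):
    C,S=np.cos(q[2]),np.sin(q[2]);x,y=L.T
    return np.c_[q[0]+C*x-S*y,q[1]+S*x+C*y,q[3]+q[4]*x+q[5]*y]
r=least_squares(lambda q:(proj(c,W(q))-U).ravel(),[.61,.015,.06,.1,0,0]);print(r.x,np.abs(r.fun).reshape(-1,2).round(2).tolist())
h=np.load('hv2.npy')[0]
for hh in (h0,h): print('rel',rel(hh,r.x[:3]))
print('ring px',proj(c,[hw(0,-.092,.095),hw(0,.092,.095)]),U[:2])
for n,sc in (('right',U[0]),('left',U[1])): pass
i=cv2.imread('pics/w6.png')
a=i[165:205,215:265];b=i[165:205,385:435]
cv2.imwrite('pics/w6h.png',cv2.resize(np.hstack([a,b]),None,fx=8,fy=8,interpolation=cv2.INTER_CUBIC))
```

```text
[0.61469707 0.01456957 0.07018501 0.09710141 0.04835618 0.01385752] [[0.02, 0.82], [0.75, 0.18], [0.23, 0.95], [0.23, 0.57], [0.21, 0.3], [1.05, 0.34]]
rel [-6.47002765e-05 -3.90014619e-04  6.29650753e-03]
rel [-5.76321764e-05 -1.85777218e-04  6.95275454e-03]
ring px [[238.10520884 181.59846468]
 [407.48042868 181.35708018]] [[237.63559322 183.05932203]
 [407.12711864 181.70338983]]
```

View pics/w6h.png

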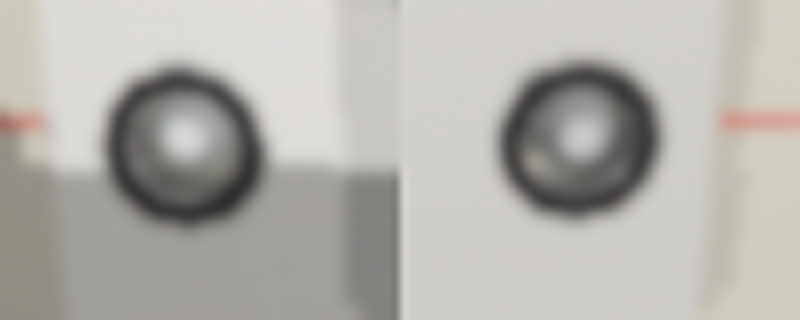

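Run:
```python
from fit import *
def tilt(psi,a): # rotate tool about its own y by a
    from scipy.spatial.transform import Rotation as R
    q=np.array(Q(psi)); r=R.from_quat([q[1],q[2],q[3],q[0]])*R.from_euler('y',a); x=r.as_quat(); return [x[3],x[0],x[1],x[2]]
for a,x,z in [(.7,.03,.28),(-.7,.03,.28),(.5,.02,.3),(-.5,.02,.3)]:
    P=hw(x,0,z);q=tilt(h0[2],a);print(a,inverse_kinematics(P,q) is not None)
P=hw(-.015,0,.345)
# camera forward dir under tilt sign
c=cam('wrist');Rw=c['R'].T
for a in(.6,-.6):
    from scipy.spatial.transform import Rotation as R
    q=Q(h0[2]);r0=R.from_quat([q[1],q[2],q[3],q[0]]);t=tilt(h0[2],a);r1=R.from_quat([t[1],t[2],t[3],t[0]])
    print(a,(r1*r0.inv()).apply(Rw[:,2]))
```

```text
0.7 True
-0.7 True
0.5 True
-0.5 True
0.6 [-0.29317667 -0.01917079 -0.95586606]
-0.6 [ 0.78286893  0.04966985 -0.62020089]
```

Run:
```python
from fit import *
from scipy.spatial.transform import Rotation as R
q=np.array(Q(h0[2])); x=(R.from_quat([q[1],q[2],q[3],q[0]])*R.from_euler('y',-.85)).as_quat(); t=[x[3],x[0],x[1],x[2]]
reach(hw(-.10,0,.285),t)
print(get_time_s(),get_tool_pos())
c=cam('wrist','w7.png')
np.save('w7.npy',dict(K=c['K'],R=c['R'],t=c['t'],rvec=c['rvec']),allow_pickle=True)
```

```text
24.4333 [0.51543613 0.00844404 0.28542959]
```

View pics/w7.png

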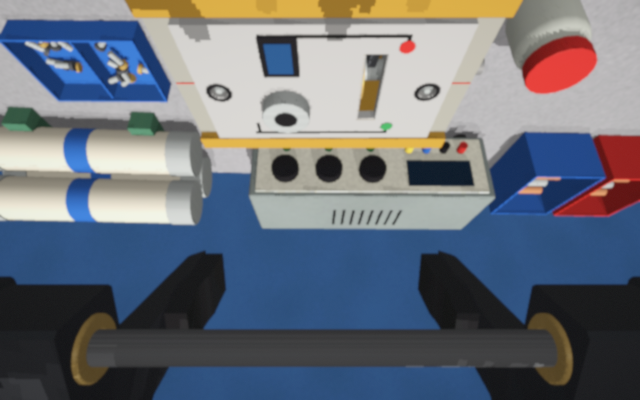

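Run:
```python
import cv2,numpy as np
i=cv2.imread('pics/w7.png')
cv2.imwrite('pics/w7b.png',cv2.resize(i[0:155,160:480],None,fx=2.5,fy=2.5,interpolation=cv2.INTER_CUBIC))
cv2.imwrite('pics/w7h.png',cv2.resize(np.hstack([i[75:110,195:245],i[75:110,405:455]]),None,fx=8,fy=8,interpolation=cv2.INTER_CUBIC))
```

```text
(no output)
```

View pics/w7b.png

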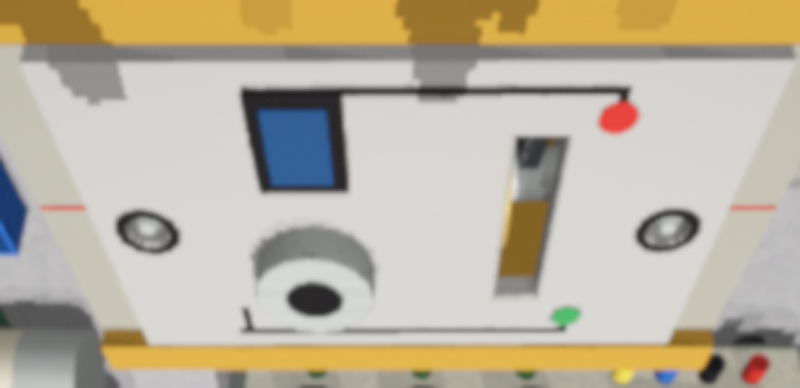

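View pics/w7h.png

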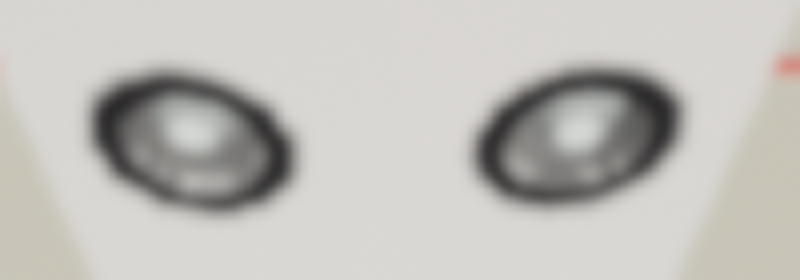

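```bash
cat > tri.py <<'E'
from fit import *
def tri(pairs):
    Ps=[];Us=[]
    def f(X): return np.concatenate([(proj(c,X)[0]-u) for c,u in pairs])
    r=least_squares(f,[.6,.01,.095],x_scale=.01); return r.x,np.abs(r.fun).round(2)
E
python3 - <<'E'
from tri import *
a=np.load('w6.npy',allow_pickle=True).item();b=np.load('w7.npy',allow_pickle=True).item()
A=lambda *u:px(2.95,(180,80),u)
A1=lambda *u:px(8,(215,165),u);A2=lambda x,y:px(8,(385,165),(x-400,y))
B1=lambda *u:px(8,(195,75),u);B2=lambda x,y:px(8,(405,75),(x-400,y))
B=lambda *u:px(2.5,(160,0),u)
for n,p in dict(ringR=[(a,A1(185,147)),(b,B1(194,140))],ringL=[(a,A2(580,138)),(b,B2(578,137))],
  tipR=[(a,A1(185,133)),(b,B1(193,131))],tipL=[(a,A2(581,134)),(b,B2(576,131))],
  nearR=[(a,A(106,104)),(b,B(17,58))],nearL=[(a,A(735,104)),(b,B(797,58))],
  farR=[(a,A(137,481)),(b,B(148,345))],farL=[(a,A(714,480)),(b,B(672,345))],
  redR=[(a,A(119,296)),(b,B(86,207))],redL=[(a,A(722,295)),(b,B(729,207))],
  red2L=[(a,A(770,295)),(b,B(776,207))],red2R=[(a,A(71,296)),(b,B(40,207))],
  railfarR=[(a,A(85,526)),(b,B(107,369))],railfarL=[(a,A(757,525)),(b,B(710,369))]).items():
    X,r=tri(p); print(n,(hx(X)*1000).round(1),(X[2]*1000).round(1),r)
E
```

```text
ringR [  1.5 -92.6] 94.9 [0.03 0.   0.03 0.  ]
ringL [ 0.4 91.3] 95.5 [0.15 0.02 0.12 0.01]
tipR [ -0.6 -92.2] 95.5 [0.09 0.01 0.08 0.01]
tipL [-0.  91.2] 95.1 [0.42 0.06 0.34 0.03]
nearR [ -70.6 -110.1] 96.2 [0.31 0.06 0.21 0.03]
nearL [-70.2 108.7] 95.9 [0.13 0.02 0.09 0.01]
farR [  71.9 -110.9] 95.2 [0.08 0.01 0.08 0.01]
farL [ 71.8 112.6] 95.3 [0.55 0.08 0.51 0.05]
redR [   0.5 -115.2] 84.9 [0.67 0.11 0.53 0.06]
redL [  0.4 113.8] 85.0 [0.63 0.1  0.51 0.06]
red2L [  0.6 131.2] 85.0 [0.07 0.01 0.06 0.01]
red2R [   0.7 -132.3] 84.8 [0.22 0.04 0.18 0.02]
railfarR [  91.2 -133.7] 94.7 [0.62 0.1  0.6  0.07]
railfarL [ 91.  133.1] 94.8 [1.06 0.17 1.01 0.12]
```

Triangulation from two views puts both ring tops at 95 mm, so the underside is at 85 mm. The pin tops are flush inside both holes. Handing in.

Run:
```python
from h import *
print(get_time_s(),get_force()); sign_off(); print(get_time_s())
```

```text
24.4833 [ 0.37020426 -0.41451914  0.10914396]
the job is handed in; nothing more can be done
the job is handed in; nothing more can be done
```

The cover is seated over both pins, and I handed the job in at about 24.5 s with the arm well clear. No verdict was reported.

**What I did:** The cover started about 29 mm too near the robot and 13 mm too far right, with almost no turn. I pushed the right end about 13 mm to the left with two open fingertips, at about 2.5 N. I then pushed the near edge about 25 mm away from the robot, at 6 N or less. The push force fell to nearly zero when the holes dropped over the pins.

**Final checks**, triangulated from two wrist-camera views (accurate to about 1 mm):

| Check | Left hole | Right hole |
|---|---|---|
| Top of hole ring, above bench | 95.5 mm | 94.9 mm |
| Underside (ring top less 10 mm cover thickness) | about 85.5 mm | about 85 mm |
| Hole centre to nominal pin position, sideways | about 0.8 mm | about 1.6 mm |

- **Level:** the cover's corners came out at 95.2–96.2 mm, level with the rails at 95 mm.
- **Other objects:** the pushes stayed at cover height, and I saw nothing else moved in the pictures. I did not measure the other objects' positions afterwards.

**Disagreements:**
- An earlier single-view fit gave a tilt of about 0.05 rad. The two-view check did not bear that out, so I put it down to the weak geometry of one view.
- The right hole measured 2.1 mm from the bright spot on its pin. That is more than the 1.25 mm of play in the hole allows, so I took it as highlight and pixel error.

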